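# Make up a sanding-wheel stack on the mounting stand

### The arm

A 6-joint arm with a two-finger parallel gripper is mounted at the origin on a cart in front of the work surface, level with it; the furniture and walls round the work are solid. World frame = base frame: x ahead of the robot, y to its left, z up, the work surface at z = 0. Lengths are in mm, angles in rad, forces in N, time in s.
With the tool pointing down it reaches from about 250 to 850 mm from the base axis. Payload 12.5 kg.
Tool frame: the origin (TCP) lies between the finger pads; the fingertips stand 25 mm ahead of it and the grasp point (between the pads) lies 6 mm ahead of it (tcp_to_tips is the distance from the TCP to the fingertips, in mm); z points along the fingers, y is the direction in which the jaws open and shut (so a half turn about z gives the same grasp; the last joint's range is limited). The gripper opens to 93 mm and grips with 3 to 60 N. Pads are 15 mm wide; open, the fingers measure 128 mm over their backs; the gripper's body (75 mm by 188 mm) begins 65 mm behind the grasp point.
Start: joints at [1.029, 0.351, 1.652, -0, 1.139, -0.085], TCP at [242.561, 493.608, 243.633] pointing down, gripper open.
Joint ranges: [-2.75, 2.75], [-0.79, 2.1], [0.01, 2.65], [-1.57, 4.71], [0.07, 3.14], [-2.87, 2.87]. Speed limits (rad/s): [2.22, 2.22, 2.79, 3.14, 3.14, 3.14].

### API

Orientations are given as a unit quaternion [w, x, y, z].
In Python, from cell import get_obs, snapshot, sign_off, tcp_to_tips gives the robot as it stands. The module is installed in compiled form; this text tells all that it offers.
- The arm moves only by the shell command python3 -m jog 'ROWS' [OPENING]. ROWS is JSON, a list of rows, each a list of 2 entries, a list of its own where there are three numbers: the shift along the tool's x, y, z in cm, then the turn, a rotation vector about the tool's x, y, z in degrees. In form: [[[tx, ty, tz], [wx, wy, wz]], ...]. A call has 1 to 20 rows; each row shifts and turns the commanded pose from where the row before left it, along the tool's axes as they then stand; what a row does not reach is not made up. A row lasts 1/8 s, in which the tool goes at most 62.5 mm and 10.7 degrees, less where a joint would pass 70% of its speed; a pose out of reach is approached as far as the arm can. A call is refused whole if a number of a shift passes 6.25 or a number of a turn 10.7, either way. A call with a gripper value outside its range is refused whole. OPENING is the opening, from 0 (shut) to 1 (fully open), set as the call begins (- or left out, the last holds). The fingers move at their own pace and stop on an object; the grip force is fixed at half the most. Time passes only in rows, so rows that do not move let the fingers close. It gives the time, the measured TCP pose, the force and the opening at its end, in the units of the state.
- get_obs(): the state, without advancing time (a new reading comes with each control period).
- snapshot(name): name is "scene" or "top"; returns a dict with "color" (420x560x3 uint8, blue, green, red), "vertical_fov" (degrees; the focal length in pixels is half the picture's height over the tangent of half this angle, whatever the lens; pixels are square), "cx", "cy" (the principal point, pixels), "position" and "attitude" of the camera in the world. Camera axes: x right, y down, z forward; pixel columns grow to the right and rows downward; lengths in mm; the calibration is good to about 2 mm. A picture is of the moment at which its call begins. There is no depth.
- sign_off(): hands the job in, once; it reports no verdict.
The state is a dict: "time": time; "joints": joint angles; "dq": joint speeds; "effort": joint torques, N m; "eef_pos": TCP position; "tool_rot": TCP orientation; "ft_force": force on the tool from outside, world axes, zero at the start; "ft_torque": the same for the moment, N m; "width": finger opening in mm.
Only numpy, scipy, OpenCV 4.12 (cv2) and the standard library are available. Lean on these libraries where they do the work, as an engineer would, in place of code of your own. Each camera call takes 0.05 s, during which the arm holds its last target. There are 200 camera calls.

### The job

Take the dark steel collar off the stud of the mounting stand and lay it flat on the round black rubber pad. Then stack onto the stud, from the bottom up, the big aluminium flange, the wooden sanding wheel, the small aluminium flange and last the collar, each lying flat on the one below. Leave the eraser, the long wood block and the chuck key where they are.

Things in the scene. Friction and masses are not known exactly. Their poses are not given: they have to be found in the camera images.
- stand_seat (a point): Mounting stand, fixed to the bench: round grey foot 90 mm across and 10 mm high with an upright smooth steel stud in its middle, 12 mm across and 48 mm tall above the foot, its top 8 mm tapering to 5 mm across. This point is the middle of the foot's top face, at the bottom of the stud; z up. The stack's parts drop loosely over the stud. The stand's place varies.
- pad: Flat round black rubber pad, 100 mm across, 3 mm thick, no rim, fixed to the bench; origin at the centre of its underside (bench level). Its place varies.
- collar_mid (a point): Shaft collar: dark steel ring, 26 mm across, 16 mm high, through bore 17 mm, a small brass set screw in its side (slack; nothing to turn). At the start it sits on the stand's foot, round the stud. This point is its centre, half-way up (8 mm above its underside); z along the bore.
- big_flange_mid (a point): Big flange: plain aluminium disc 46 mm across, 10 mm thick, through bore 18 mm, lying flat on the bench. Point: its centre, half-way up; z along the bore. Either face may be up.
- wheel_mid (a point): Sanding wheel: wooden disc with a thin red-brown abrasive rim, 56 mm across, 16 mm thick, through bore 18 mm, lying flat on the bench. Point: its centre, half-way up; z along the bore. Either face may be up.
- small_flange_mid (a point): Small flange: plain aluminium disc 34 mm across, 10 mm thick, through bore 18 mm, lying flat on the bench. Point: its centre, half-way up; z along the bore. Either face may be up.
- eraser: Bystander: blue and white eraser 23 x 50 x 13 mm; origin at the centre of its underside, y along its length.
- long_block: Bystander: long red-brown wood block 32 x 140 x 22 mm; origin at the centre of its underside, y along its length.
- chuck_key: Bystander: steel T-shaped chuck key 50 x 66 x 12 mm, beyond the bench vice; origin at the centre of its underside. The fixed blue bench vice (about 0.15 m deep and 0.14 m wide with its handle, 135 mm high, middle near x 0.51, y -0.02) stands in front of it, between the left and right halves of the bench: carry things over it with room to spare.
There are look-alikes about, which are no part of the job. What is shaped like the part that bears small_flange_mid but red is not meant.

How it is judged (in metres and radians):
On the way:
1. the collar lies flat on the rubber pad, released (horizontal distance between collar_mid and pad below 0.045 m and height (world z) of collar_mid between 0.008 and 0.014 m and linear speed of collar below 0.02 m/s and contact force between collar and the fingers below 0.05 N), for 0.2 s.
At the end, for the whole second after the job is handed in: On the stud, each within 6 mm of its axis and within 3 mm of its height in a closed stack: big flange on the foot (centre 5 mm above it), wheel (18 mm), small flange (31 mm), collar on top (44 mm); all at rest (horizontal distance between each of wheel_mid, big_flange_mid, small_flange_mid, collar_mid and stand_seat below 0.006 m and z of wheel_mid in the frame of stand_seat between 0.015 and 0.021 m and linear speed of each of wheel, big_flange, small_flange, collar below 0.02 m/s and angular speed of each of wheel, big_flange, small_flange, collar below 0.3 rad/s and z of big_flange_mid in the frame of stand_seat between 0.002 and 0.008 m and z of small_flange_mid in the frame of stand_seat between 0.028 and 0.034 m and z of collar_mid in the frame of stand_seat between 0.041 and 0.047 m); the robot touches nothing.
It fails at once if a bystander (eraser, long wood block, chuck key) is moved by more than 25 mm (distance of any of eraser, long_block, chuck_key from where it was at the start of the episode above 0.025 m).
It also fails if it takes over 112 s, if anything falls off the work surface, if the arm or the gripper's body presses on something with over 40 N, if the wrist force passes 120 N, or if a joint passes its speed limit or range.

## Working session

There is one attempt and no reset: what is moved stays moved. The work goes in short steps, Python scripts to look and compute and a shell command to move; the robot and the scene stay as the last step left them, time stands still between calls to the robot, and variables do not carry over. Pictures are saved under pics/ and viewed, about 12 in all and at most 16, crops included, and the job is handed in when it is done.

```bash
mkdir -p pics
python3 - <<'E'
from cell import *
import cv2,json
for n in("scene","top"):
    s=snapshot(n); cv2.imwrite(f"pics/{n}0.png",s.pop("color")); print(n,s)
o=get_obs(); print(o, tcp_to_tips if not callable(tcp_to_tips) else tcp_to_tips())
E
```

```text
scene {'vertical_fov': 55.825974346146964, 'cx': 276.5040842609004, 'cy': 210.74093711225487, 'position': array([326.10185134, 639.61780552, 781.5983357 ]), 'attitude': array([ 0.06603495, -0.18300677,  0.91275057, -0.35921345])}
top {'vertical_fov': 49.07964486649891, 'cx': 280.40920163794044, 'cy': 213.02608301362287, 'position': array([ 464.55275349,    7.16103308, 1268.78492146]), 'attitude': array([ 0.03934538, -0.70265621,  0.70993442, -0.0268199 ])}
{'time': 0.1, 'joints': array([ 1.02938398e+00,  3.51180265e-01,  1.65231750e+00,  1.56521840e-05,
        1.13909170e+00, -8.45770487e-02]), 'dq': array([ 0.00020316, -0.00162917, -0.00207608,  0.00134649,  0.00187735,
       -0.00058317]), 'effort': array([ 2.72536381e-03, -4.98021805e+01, -2.85703003e+01,  7.01687671e-02,
        2.38905702e-02, -6.30991281e-05]), 'eef_pos': array([242.43713136, 493.39152012, 243.17258322]), 'tool_rot': array([-1.60225426e-04,  2.26439723e-01,  9.74025053e-01, -4.72004537e-04]), 'ft_force': array([0.12900585, 0.32024625, 0.04774037]), 'ft_torque': array([0.00454378, 0.0536765 , 0.03455706]), 'width': 92.99792209348605} 25.0
```

View pics/scene0.png

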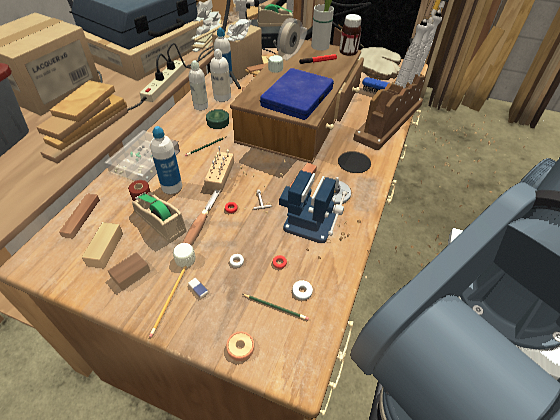

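View pics/top0.png

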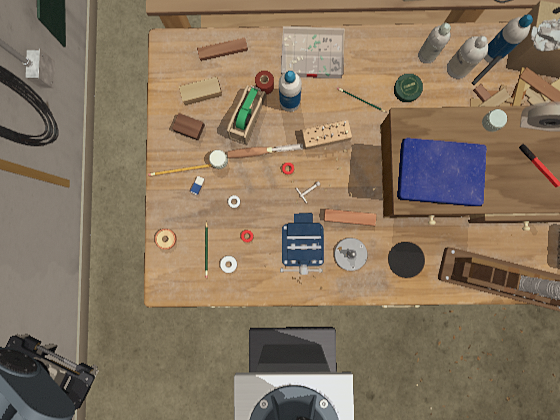

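The top view shows the wheel at (165,239). There are two aluminium rings, at (228,264), which looks big, and (234,201), which looks small. The red look-alikes are at (247,236) and (288,168). The stand with the collar is at (351,253) and the pad at (406,259). Long block at (350,217), next to the stand.

```bash
cat > h.py <<'E'
import numpy as np,cv2
from cell import *
from scipy.spatial.transform import Rotation as R
def cam(s):
    q=np.array(s["attitude"]); return R.from_quat(q[[1,2,3,0]]).as_matrix(),np.array(s["position"]),210/np.tan(np.radians(s["vertical_fov"]/2))
def px2w(s,u,v,z):
    M,p,f=cam(s); d=M@np.array([(u-s["cx"])/f,(v-s["cy"])/f,1]); return (p+d*(z-p[2])/d[2])[:2]
def w2px(s,P):
    M,p,f=cam(s); c=M.T@(np.array(P)-p); return f*c[0]/c[2]+s["cx"],f*c[1]/c[2]+s["cy"]
E
python3 - <<'E'
from h import *
s=snapshot("top"); c=s["color"]
for n,u,v,z in [("stand",351,253,10),("pad",406,259,3),("wheel",165,239,16),("big",228,264,10),("small",234,201,10),("redA",247,236,10),("redB",288,168,10)]: print(n,px2w(s,u,v,z).round(1))
t=snapshot("scene")["color"]
a=cv2.resize(c[180:290,140:300],None,fx=3.75,fy=3.75,interpolation=2)
b=cv2.resize(c[200:290,310:440],(600,415),interpolation=2)
cv2.imwrite("pics/a.png",a);cv2.imwrite("pics/b.png",b)
E
```

```text
stand [ 471.5 -162. ]
pad [ 453.9 -312.1]
wheel [514.5 345.1]
big [444.9 173.2]
small [617.6 156.8]
redA [520.7 121.1]
redB [708.1   6.7]
```

View pics/a.png

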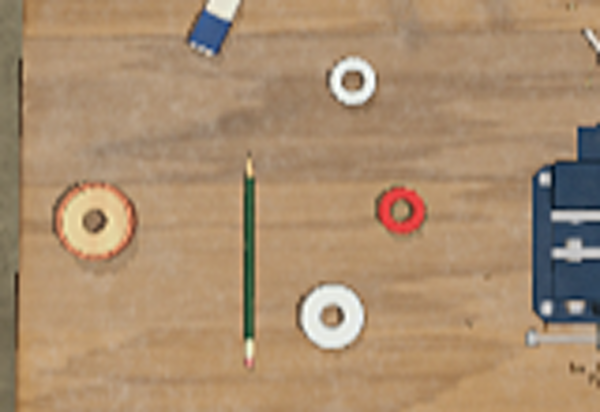

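View pics/b.png

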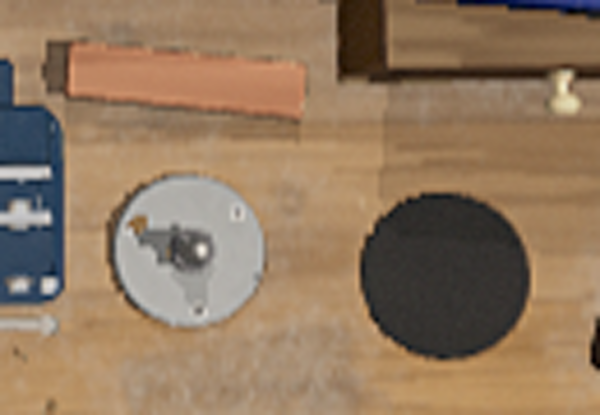

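The crops show two silver discs, (228,264) large and (234,201) small, with a red one of small size at (247,236), so my choices stand. The dark collar round the stud is at about (351,253), with shadows on the foot. Next I refine the centres by segmentation in both views.

```bash
cat >> h.py <<'E'
def comp(s,P,test,r):
    c=s["color"]; u,v=w2px(s,P); hsv=cv2.cvtColor(c,cv2.COLOR_BGR2HSV)
    m=test(hsv).astype(np.uint8); k=np.zeros_like(m); cv2.circle(k,(int(round(u)),int(round(v))),r,1,-1); m&=k
    cs,_=cv2.findContours(m,cv2.RETR_EXTERNAL,cv2.CHAIN_APPROX_NONE); b=max(cs,key=cv2.contourArea)
    e=cv2.fitEllipse(b); return e
E
python3 - <<'E'
from h import *
S={n:snapshot(n) for n in("top","scene")}
al=lambda h:(h[...,1]<50)&(h[...,2]>140)
bl=lambda h:(h[...,2]<75)
gr=lambda h:(h[...,1]<60)&(h[...,2]>90)
wd=lambda h:((h[...,2]>225)&(h[...,1]<150))|((h[...,0]<9)&(h[...,1]>110))
for n,x,y,z,t,r in [("big",445,173,10,al,18),("small",618,157,10,al,15),("wheel",514.5,345,16,wd,20),("pad",454,-312,3,bl,30),("stand",471,-162,10,gr,24)]:
  for k,s in S.items():
    try:
      e=comp(s,(x,y,z),t,r if k=="top" else int(r*1.25)); f=cam(s)[2]; d=np.linalg.norm(cam(s)[1]-[x,y,z])
      print(n,k,np.round(e[0],1),px2w(s,*e[0],z).round(1),px2w(s,*e[0],z/2).round(1),"axes mm",(np.array(e[1])*d/f).round(1))
    except Exception as ex: print(n,k,ex)
s=S["top"];t=S["scene"]
print("box front",px2w(s,390,215,0),px2w(s,390,215,100),"rack",px2w(s,443,280,0),px2w(s,443,280,100))
a=cv2.resize(t["color"][140:320,210:390],(560,560),interpolation=2); cv2.imwrite("pics/c.png",a)
E
```

```text
big top [228.1 263.9] [445.1 172.9] [445.1 173.6] axes mm [44.5 45.6]
big scene [302.1 289. ] [446.9 174. ] [447.7 171. ] axes mm [40.2 44.4]
small top [233.6 201.1] [617.2 157.9] [617.8 158.5] axes mm [31.6 33.4]
small scene [236.3 259.5] [618.9 158.6] [620.8 155.4] axes mm [28.  32.5]
wheel top [164.4 238.7] [515.3 346.8] [515.6 349. ] axes mm [40.6 44.3]
wheel scene [239.9 344. ] [517.9 345.8] [519.9 342.7] axes mm [54.1 57.7]
pad top [405.8 259.3] [ 453.1 -311.5] [ 453.1 -311.8] axes mm [ 98.  101.8]
pad scene [353.9 162.1] [ 454.4 -308.7] [ 454.7 -310.5] axes mm [ 62.1 101.4]
stand top [350.6 253.9] [ 469.1 -160.9] [ 469.2 -161.6] axes mm [87.7 89.8]
stand scene [340.2 195.8] [ 451.  -145.8] [ 451.8 -150.8] axes mm [ 44.8 112.9]
box front [ 574.95461026 -273.1275461 ] [ 566.25322558 -251.03644347] rack [ 396.14598811 -410.88623416] [ 401.53750595 -377.93760274]
```

View pics/c.png

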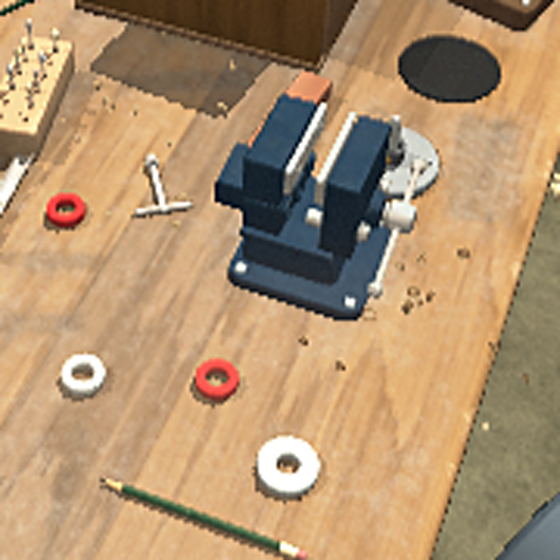

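The scene view shows the two silver rings (about (83,376) small and (288,467) big in the crop). The stand is mostly hidden behind the vice, so I'll use the top view for it. I'll align the tool to the world first, jaws along x, so tool x = world y, tool y = world x and tool z = down.

```bash
python3 -m jog '[[[0,0,0],[0,0,10.65]],[[0,0,0],[0,0,10.65]],[[0,0,0],[0,0,10.65]],[[0,0,0],[0,0,10.65]],[[0,0,0],[0,0,10.65]],[[0,0,0],[0,0,10.6]],[[0,0,0],[0,0,0]]]'
python3 -m jog '[[[-5,1.75,0],[0,0,0]],[[-5,1.75,0],[0,0,0]],[[-5,1.75,0],[0,0,0]],[[-5,1.75,0],[0,0,0]],[[-5,1.75,0],[0,0,0]],[[-5,1.75,0],[0,0,0]],[[-5,1.75,0],[0,0,0]],[[-5,1.75,0],[0,0,0]],[[-5,1.75,0],[0,0,0]],[[-5,1.75,0],[0,0,0]],[[-5,1.75,0],[0,0,0]],[[-5,1.75,0],[0,0,0]],[[-5,1.75,0],[0,0,0]],[[0,0,0],[0,0,0]],[[0,0,0],[0,0,0]]]'
python3 - <<'E'
from h import *
o=get_obs();print(o["eef_pos"],o["tool_rot"])
E
```

```text
time: 1.18
eef_pos: [242.5, 493.6, 243.6]
tool_rot: [0.0, 0.707, 0.707, -0.0]
ft_force: [-0.3, -0.3, -0.5]
width: 92.9
time: 3.05
eef_pos: [469.4, -156.0, 243.4]
tool_rot: [-0.0, 0.706, 0.708, -0.0]
ft_force: [-0.3, -0.1, -0.1]
width: 92.9
[ 469.44608311 -155.99253823  243.39935903] [-4.13718599e-04  7.06375342e-01  7.07837341e-01 -6.21926212e-05]
```

Run:
```python
from h import *
s=snapshot("top"); t=snapshot("scene")
print(px2w(s,352.9,253.7,58))
c=cv2.imread("pics/top0.png")
print("foot centre from ellipse px 350.6,253.9 z10:",px2w(s,350.6,253.9,10), "stud base/top px",w2px(s,(470,-161,10)),w2px(s,(470,-161,58)))
cv2.imwrite("pics/d.png",np.hstack([cv2.resize(c[236:272,332:370],(380,360),interpolation=0),cv2.resize(cv2.imread("pics/scene0.png")[165:215,325:375],(400,360),interpolation=2)]))
```

```text
[ 469.39739544 -160.48978082]
foot centre from ellipse px 350.6,253.9 z10: [ 469.10743178 -160.88640142] stud base/top px (np.float64(350.63408889277116), np.float64(253.57007353116094)) (np.float64(353.09000490581695), np.float64(253.46682676628103))
```

View pics/d.png

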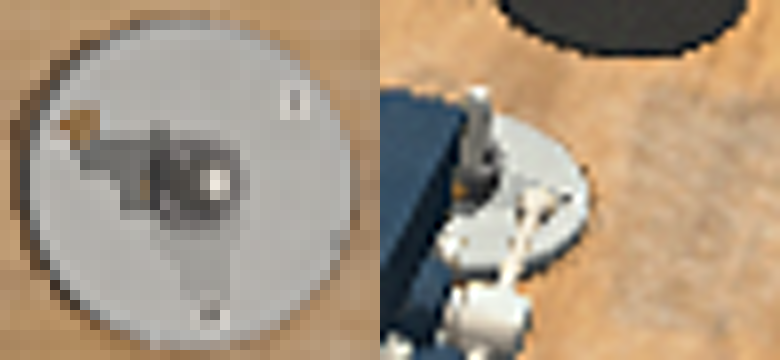

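```bash
python3 -m jog '[[[-0.5,0.05,3],[0,0,0]],[[0,0,4],[0,0,0]],[[0,0,4],[0,0,0]],[[0,0,3],[0,0,0]],[[0,0,2.5],[0,0,0]],[[0,0,2],[0,0,0]],[[0,0,1],[0,0,0]],[[0,0,1],[0,0,0]],[[0,0,0],[0,0,0]]]'
python3 -m jog '[[[0,0,0],[0,0,0]],[[0,0,0],[0,0,0]],[[0,0,0],[0,0,0]],[[0,0,0],[0,0,0]],[[0,0,0],[0,0,0]],[[0,0,0],[0,0,0]]]' 0.1
```

```text
time: 4.28
eef_pos: [470.2, -161.2, 38.5]
tool_rot: [-0.0, 0.707, 0.707, -0.0]
ft_force: [-0.9, -1.1, 1.0]
width: 93.1
time: 5.03
eef_pos: [470.3, -161.5, 38.6]
tool_rot: [-0.0, 0.707, 0.707, -0.0]
ft_force: [0.0, 0.0, -0.1]
width: 37.8
```

```bash
python3 -m jog '[[[0,0,0],[0,0,0]],[[0,0,0],[0,0,0]],[[0,0,0],[0,0,0]],[[0,0,0],[0,0,0]]]' 0
python3 -m jog '[[[0,0,-2],[0,0,0]],[[0,0,-3],[0,0,0]],[[0,0,-3],[0,0,0]],[[0,0,-2],[0,0,0]],[[0,0,0],[0,0,0]],[[0,0,0],[0,0,0]]]'
```

```text
time: 5.52
eef_pos: [470.3, -161.5, 38.6]
tool_rot: [-0.0, 0.707, 0.707, -0.0]
ft_force: [-0.6, -0.8, -0.8]
width: 24.7
time: 6.28
eef_pos: [469.9, -161.3, 137.8]
tool_rot: [-0.0, 0.707, 0.707, -0.0]
ft_force: [-0.8, -0.1, -1.1]
width: 24.6
```

```bash
python3 -m jog '[[[-2.8,-0.6,0],[0,0,0]],[[-4,-0.8,0],[0,0,0]],[[-4,-0.8,0],[0,0,0]],[[-3,-0.6,0],[0,0,0]],[[-1,-0.2,0],[0,0,0]],[[0,0,2.5],[0,0,0]],[[0,0,3],[0,0,0]],[[0,0,2.5],[0,0,0]],[[0,0,1.2],[0,0,0]],[[0,0,0.7],[0,0,0]],[[0,0,0.3],[0,0,0]],[[0,0,0.3],[0,0,0]],[[0,0,0],[0,0,0]]]'
```

```text
time: 7.9
eef_pos: [440.3, -309.5, 33.9]
tool_rot: [0.0, 0.707, 0.707, 0.0]
ft_force: [0.8, 0.5, -0.0]
width: 24.6
```

```bash
python3 -m jog '[[[0,0,0.1],[0,0,0]],[[0,0,0.1],[0,0,0]],[[0,0,0],[0,0,0]]]'
python3 -m jog '[[[0,0,0],[0,0,0]],[[0,0,0],[0,0,0]],[[0,0,0],[0,0,0]],[[0,0,0],[0,0,0]]]' 0.6
python3 -m jog '[[[0,0,-2],[0,0,0]],[[0,0,-4],[0,0,0]],[[0,0,-4],[0,0,0]],[[0,0,-4],[0,0,0]],[[0,0,-4],[0,0,0]],[[3,0,-2],[0,0,0]],[[5.5,0.3,0],[0,0,0]],[[5.5,0.3,0],[0,0,0]],[[5.5,0,0],[0,0,0]],[[5.5,0,0],[0,0,0]],[[0,0,0],[0,0,0]]]' 0.8
python3 - <<'E'
from h import *
s=snapshot("top"); c=s["color"]
print(w2px(s,(440,-309.5,10)))
cv2.imwrite("pics/e.png",np.hstack([cv2.resize(c[235:285,380:430],(400,400),interpolation=2),cv2.resize(c[235:275,330:370],(400,400),interpolation=2)]))
E
```

```text
time: 8.28
eef_pos: [440.3, -309.5, 31.7]
tool_rot: [0.0, 0.707, 0.707, -0.0]
ft_force: [-0.9, 0.3, -0.4]
width: 24.8
time: 8.78
eef_pos: [440.3, -309.4, 31.6]
tool_rot: [-0.0, 0.707, 0.707, 0.0]
ft_force: [0.3, 0.5, -0.6]
width: 55.0
time: 10.15
eef_pos: [446.1, -56.8, 231.8]
tool_rot: [-0.0, 0.706, 0.708, 0.0]
ft_force: [-0.4, -0.0, 0.2]
width: 74.3
(np.float64(405.8773707849951), np.float64(264.1665517670741))
```

View pics/e.png

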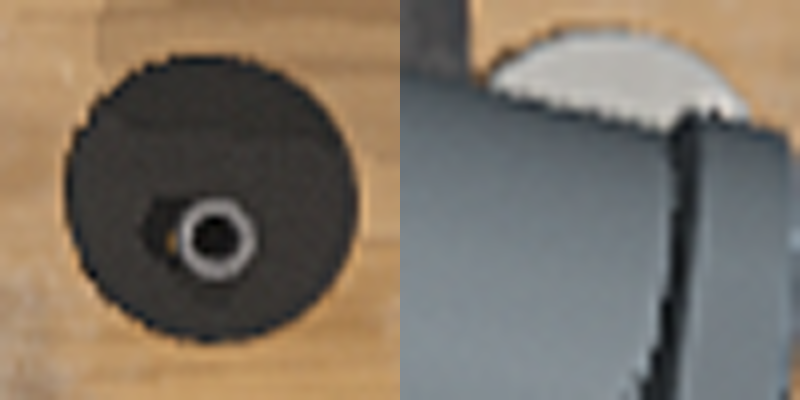

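The collar lies flat on the pad, at about (216,237) in the crop. Next the big flange at (446,173.5).

```bash
python3 -m jog '[[[3,0,0],[0,0,0]],[[5,0,0],[0,0,0]],[[5,0,0],[0,0,0]],[[5,0,0],[0,0,0]],[[4,0,0],[0,0,0]],[[1,0,2],[0,0,0]],[[0,0,4],[0,0,0]],[[0,0,4],[0,0,0]],[[0,0,4],[0,0,0]],[[0,0,3],[0,0,0]],[[0,0,2],[0,0,0]],[[0,0,0.8],[0,0,0]],[[0,0,0.4],[0,0,0]],[[0,0,0],[0,0,0]],[[0,0,0],[0,0,0]]]'
```

```text
time: 12.08
eef_pos: [446.9, 170.6, 30.2]
tool_rot: [0.0, 0.707, 0.707, 0.0]
ft_force: [0.1, 0.1, 0.2]
width: 74.5
```

```bash
python3 -m jog '[[[0.28,0,0.28],[0,0,0]],[[0,0,0],[0,0,0]]]' 0.4
python3 -m jog '[[[0,0,0],[0,0,0]],[[0,0,0],[0,0,0]],[[0,0,0],[0,0,0]],[[0,0,0],[0,0,0]],[[0,0,0],[0,0,0]],[[0,0,0],[0,0,0]]]' 0.3
python3 -m jog '[[[0,0,-1],[0,0,0]],[[0,0,-3],[0,0,0]],[[0,0,-4],[0,0,0]],[[0,0,-5],[0,0,0]],[[0,0,-5],[0,0,0]],[[0,0,-3],[0,0,0]],[[0,0,0],[0,0,0]]]'
python3 - <<'E'
from h import *
t=snapshot("scene"); o=get_obs(); p=o["eef_pos"]; u,v=map(int,w2px(t,p-[0,0,22])); print(p,u,v)
cv2.imwrite("pics/f.png",cv2.resize(t["color"][v-40:v+40,u-40:u+40],(480,480),interpolation=2))
E
```

```text
time: 12.32
eef_pos: [446.4, 173.5, 26.8]
tool_rot: [0.0, 0.707, 0.707, 0.0]
ft_force: [-0.4, 0.1, -0.9]
width: 59.3
time: 13.08
eef_pos: [446.4, 173.3, 26.8]
tool_rot: [-0.0, 0.707, 0.707, 0.0]
ft_force: [0.3, 0.2, 1.0]
width: 45.1
time: 13.95
eef_pos: [447.2, 173.5, 239.2]
tool_rot: [0.001, 0.707, 0.707, 0.002]
ft_force: [-0.1, 0.3, -0.7]
width: 45.7
[446.45214752 173.29910625 237.46893792] 308 229
```

View pics/f.png

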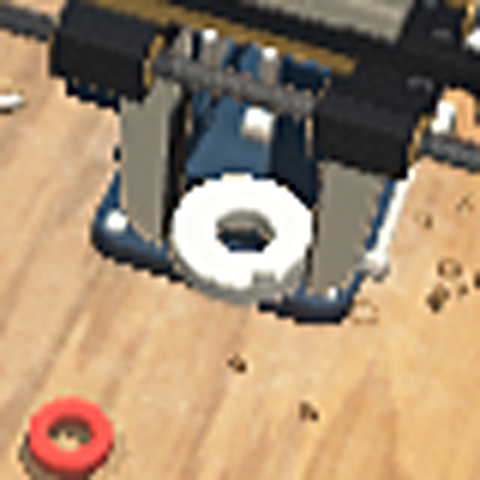

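Big flange held flat between the fingers (crop centre at (241,235)). Carry it to the stud at (470,-161).

```bash
python3 -m jog '[[[-3.4,0.25,0],[0,0,0]],[[-5,0.3,0],[0,0,0]],[[-5,0.4,0],[0,0,0]],[[-5,0.4,0],[0,0,0]],[[-5,0.4,0],[0,0,0]],[[-5,0.4,0],[0,0,0]],[[-4,0.2,0],[0,0,0]],[[-1,0,0],[0,0,0]],[[0,0,3],[0,0,0]],[[0,0,4],[0,0,0]],[[0,0,3],[0,0,0]],[[0,0,2],[0,0,0]],[[0,0,0.5],[0,0,0]],[[0,0,0],[0,0,0]],[[0,0,0],[0,0,0]]]'
```

```text
time: 15.88
eef_pos: [470.1, -160.7, 112.5]
tool_rot: [0.001, 0.707, 0.707, 0.0]
ft_force: [-0.3, 0.6, -0.7]
width: 45.2
```

```bash
python3 -m jog '[[[0,0,1.5],[0,0,0]],[[0,0,1],[0,0,0]],[[0,0,0.8],[0,0,0]],[[0,0,0.8],[0,0,0]],[[0,0,0],[0,0,0]]]'; python3 -m jog '[[[0,0,0.8],[0,0,0]],[[0,0,0.8],[0,0,0]],[[0,0,0.8],[0,0,0]],[[0,0,0.5],[0,0,0]],[[0,0,0.3],[0,0,0]],[[0,0,0],[0,0,0]]]'
```

```text
time: 16.5
eef_pos: [469.5, -160.6, 70.2]
tool_rot: [-0.0, 0.707, 0.707, -0.0]
ft_force: [-0.8, 0.5, -0.2]
width: 45.1
time: 17.25
eef_pos: [469.8, -160.7, 38.7]
tool_rot: [-0.0, 0.707, 0.707, -0.0]
ft_force: [0.1, 0.2, -0.4]
width: 45.0
```

```bash
python3 -m jog '[[[0,0,0.15],[0,0,0]],[[0,0,0],[0,0,0]]]'
python3 -m jog '[[[0,0,0],[0,0,0]],[[0,0,0],[0,0,0]],[[0,0,0],[0,0,0]]]' 0.75
python3 -m jog '[[[0,0,-2],[0,0,0]],[[0,0,-4],[0,0,0]],[[0,0,-5],[0,0,0]],[[0,0,-5],[0,0,0]],[[0,0,-4],[0,0,0]],[[3,0.3,0],[0,0,0]],[[5,0.4,0],[0,0,0]],[[5,0.5,0],[0,0,0]],[[5,0.5,0],[0,0,0]],[[5,0.5,0],[0,0,0]],[[5,0.5,0],[0,0,0]],[[5,0.5,0],[0,0,0]],[[5,0.5,0],[0,0,0]],[[5,0.5,0],[0,0,0]],[[5,0.4,0],[0,0,0]],[[2.5,0,0],[0,0,0]],[[0,0,0],[0,0,0]],[[0,0,0],[0,0,0]]]'
python3 - <<'E'
from h import *
s=snapshot("top"); c=s["color"]; print(get_obs()["eef_pos"],w2px(s,(470,-161,20)),w2px(s,(470,-161,58)))
cv2.imwrite("pics/g.png",cv2.resize(c[233:273,330:370],(480,480),interpolation=2))
E
```

```text
time: 17.5
eef_pos: [469.8, -160.7, 37.4]
tool_rot: [0.0, 0.707, 0.707, 0.0]
ft_force: [0.0, 0.3, -0.5]
width: 45.1
time: 17.88
eef_pos: [469.8, -160.7, 37.4]
tool_rot: [0.0, 0.707, 0.707, 0.0]
ft_force: [0.5, -0.6, 0.4]
width: 68.1
time: 20.12
eef_pos: [516.0, 343.5, 237.2]
tool_rot: [0.0, 0.707, 0.707, -0.0]
ft_force: [-0.7, -0.3, -0.1]
width: 69.9
[516.08554394 343.2986962  237.33493475] (np.float64(351.13013886847216), np.float64(253.54921957893382)) (np.float64(353.09000490581695), np.float64(253.46682676628103))
```

View pics/g.png

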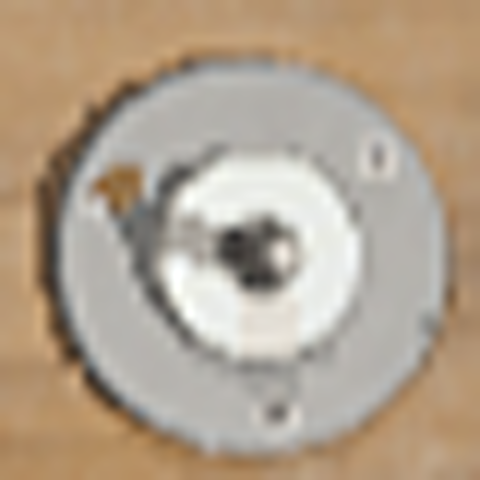

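The flange lies flat on the foot around the stud, centred (crop (262,252)). Now the wheel at (516.5,346).

```bash
python3 -m jog '[[[0.27,0,2],[0,0,0]],[[0,0,4],[0,0,0]],[[0,0,5],[0,0,0]],[[0,0,4],[0,0,0]],[[0,0,3],[0,0,0]],[[0,0,1.7],[0,0,0]],[[0,0,0.8],[0,0,0]],[[0,0,0.4],[0,0,0]],[[0,0,0],[0,0,0]],[[0,0,0],[0,0,0]]]' 0.9
```

```text
time: 21.42
eef_pos: [516.3, 347.2, 29.1]
tool_rot: [0.0, 0.707, 0.707, 0.001]
ft_force: [0.6, 0.5, 0.4]
width: 84.3
```

```bash
python3 -m jog '[[[-0.1,0,0.1],[0,0,0]],[[0,0,0],[0,0,0]],[[0,0,0],[0,0,0]],[[0,0,0],[0,0,0]],[[0,0,0],[0,0,0]],[[0,0,0],[0,0,0]],[[0,0,0],[0,0,0]],[[0,0,0],[0,0,0]]]' 0.45
python3 - <<'E'
from cell import *
o=get_obs();print(o["eef_pos"],o["width"])
E
python3 -m jog '[[[0,0,-1],[0,0,0]],[[0,0,-3],[0,0,0]],[[0,0,-4],[0,0,0]],[[0,0,-5],[0,0,0]],[[0,0,-5],[0,0,0]],[[0,0,-3],[0,0,0]],[[0,0,0],[0,0,0]],[[0,0,0],[0,0,0]]]'
python3 - <<'E'
from h import *
t=snapshot("scene"); o=get_obs(); p=o["eef_pos"]; u,v=map(int,w2px(t,p-[0,0,12])); print(p,u,v)
cv2.imwrite("pics/k.png",cv2.resize(t["color"][v-50:v+50,u-50:u+50],(500,500),interpolation=2))
E
```

```text
time: 22.42
eef_pos: [516.1, 346.0, 27.4]
tool_rot: [0.0, 0.707, 0.707, 0.0]
ft_force: [-0.8, -0.2, 1.4]
width: 55.9
[516.05482714 346.02055165  27.40073345] 55.942954622074076
time: 23.42
eef_pos: [515.4, 345.7, 236.0]
tool_rot: [-0.0, 0.707, 0.707, -0.001]
ft_force: [0.3, -0.3, -1.2]
width: 56.1
[515.36294674 345.63594208 235.64994836] 234 288
```

View pics/k.png

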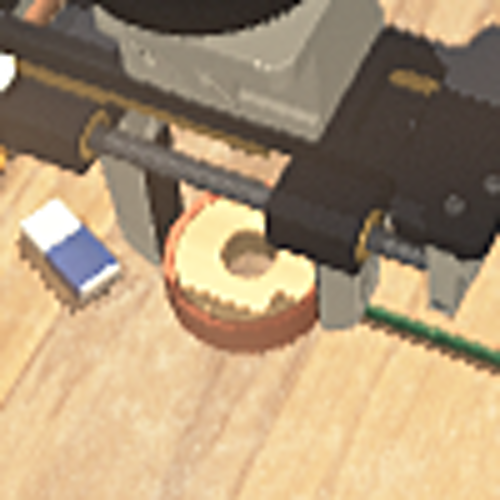

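The wheel is held level. Carry it to the stud.

```bash
python3 -m jog '[[[-3,-0.2,0],[0,0,0]],[[-5,-0.5,0],[0,0,0]],[[-5,-0.5,0],[0,0,0]],[[-5,-0.5,0],[0,0,0]],[[-5,-0.5,0],[0,0,0]],[[-5,-0.5,0],[0,0,0]],[[-5,-0.5,0],[0,0,0]],[[-5,-0.5,0],[0,0,0]],[[-5,-0.5,0],[0,0,0]],[[-4.5,-0.5,0],[0,0,0]],[[-2.5,-0.3,0],[0,0,0]],[[-0.67,0,0],[0,0,0]],[[0,0,3],[0,0,0]],[[0,0,4],[0,0,0]],[[0,0,3],[0,0,0]],[[0,0,1.7],[0,0,0]],[[0,0,0.5],[0,0,0]],[[0,0,0],[0,0,0]],[[0,0,0],[0,0,0]]]'
```

```text
time: 25.85
eef_pos: [466.2, -160.6, 116.0]
tool_rot: [0.0, 0.707, 0.707, 0.0]
ft_force: [0.7, -0.3, -0.5]
width: 55.9
```

```bash
python3 -m jog '[[[0,0.36,1],[0,0,0]],[[0,0,1.5],[0,0,0]],[[0,0,1],[0,0,0]],[[0,0,0.8],[0,0,0]],[[0,0,0],[0,0,0]]]'; python3 -m jog '[[[0,0,0.8],[0,0,0]],[[0,0,0.8],[0,0,0]],[[0,0,0.5],[0,0,0]],[[0,0,0.2],[0,0,0]],[[0,0,0],[0,0,0]],[[0,0,0],[0,0,0]]]'
```

```text
time: 26.48
eef_pos: [469.1, -160.6, 71.7]
tool_rot: [-0.001, 0.707, 0.707, -0.0]
ft_force: [-0.0, -0.1, -1.0]
width: 56.0
time: 27.22
eef_pos: [469.5, -160.7, 49.5]
tool_rot: [0.0, 0.707, 0.707, 0.0]
ft_force: [-0.5, -0.4, -0.9]
width: 55.9
```

```bash
python3 -m jog '[[[0,0,0.17],[0,0,0]],[[0,0,0],[0,0,0]]]'
python3 -m jog '[[[0,0,0],[0,0,0]],[[0,0,0],[0,0,0]],[[0,0,0],[0,0,0]]]' 0.8
python3 -m jog '[[[0,0,-2],[0,0,0]],[[0,0,-4],[0,0,0]],[[0,0,-5],[0,0,0]],[[0,0,-4.5],[0,0,0]],[[0,0,-3],[0,0,0]],[[2.5,1,0],[0,0,0]],[[4,2,0],[0,0,0]],[[5,2.4,0],[0,0,0]],[[5,2.4,0],[0,0,0]],[[5,2.4,0],[0,0,0]],[[5,2.4,0],[0,0,0]],[[4,1.7,0],[0,0,0]],[[1.4,0.6,0],[0,0,0]],[[0,0,0],[0,0,0]],[[0,0,0],[0,0,0]]]' 0.7
python3 - <<'E'
from h import *
s=snapshot("top"); c=s["color"]; print(get_obs()["eef_pos"],w2px(s,(470,-161,36)),w2px(s,(470,-161,58)))
cv2.imwrite("pics/m.png",cv2.resize(c[233:273,330:370],(480,480),interpolation=2))
E
```

```text
time: 27.48
eef_pos: [469.4, -160.7, 47.6]
tool_rot: [-0.0, 0.707, 0.707, -0.0]
ft_force: [0.4, -0.7, -0.5]
width: 56.1
time: 27.85
eef_pos: [469.4, -160.7, 47.7]
tool_rot: [0.0, 0.707, 0.707, 0.0]
ft_force: [0.3, 0.6, -0.4]
width: 73.8
time: 29.72
eef_pos: [618.2, 157.0, 232.7]
tool_rot: [0.0, 0.708, 0.707, -0.0]
ft_force: [0.4, -0.5, 0.5]
width: 65.1
[618.29161031 156.96039888 232.78980938] (np.float64(351.9405904957832), np.float64(253.5151481741435)) (np.float64(353.09000490581695), np.float64(253.46682676628103))
```

View pics/m.png

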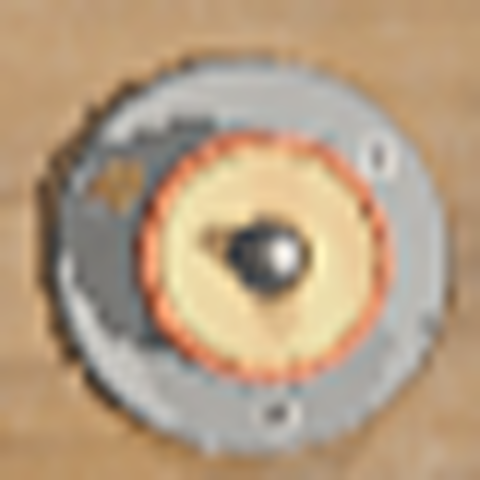

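The wheel lies centred over the stud (crop (266,256)). Now the small flange.

```bash
python3 -m jog '[[[0.1,0,2],[0,0,0]],[[0,0,4],[0,0,0]],[[0,0,5],[0,0,0]],[[0,0,4],[0,0,0]],[[0,0,3],[0,0,0]],[[0,0,1.4],[0,0,0]],[[0,0,0.7],[0,0,0]],[[0,0,0.3],[0,0,0]],[[0,0,0],[0,0,0]],[[0,0,0],[0,0,0]]]'
```

```text
time: 31.02
eef_pos: [618.9, 159.4, 29.4]
tool_rot: [0.0, 0.707, 0.707, 0.0]
ft_force: [1.1, -0.1, 0.2]
width: 65.1
```

```bash
python3 -m jog '[[[-0.1,0,0.23],[0,0,0]],[[0,0,0],[0,0,0]],[[0,0,0],[0,0,0]],[[0,0,0],[0,0,0]],[[0,0,0],[0,0,0]],[[0,0,0],[0,0,0]],[[0,0,0],[0,0,0]],[[0,0,0],[0,0,0]]]' 0.15
python3 -m jog '[[[0,0,0],[0,0,0]]]'
python3 -m jog '[[[0,0,-1],[0,0,0]],[[0,0,-3],[0,0,0]],[[0,0,-4],[0,0,0]],[[0,0,-5],[0,0,0]],[[0,0,-5],[0,0,0]],[[0,0,-3],[0,0,0]],[[0,0,0],[0,0,0]],[[0,0,0],[0,0,0]]]'
python3 - <<'E'
from h import *
t=snapshot("scene"); o=get_obs(); p=o["eef_pos"]; u,v=map(int,w2px(t,p-[0,0,17])); print(p,u,v)
cv2.imwrite("pics/n.png",cv2.resize(t["color"][v-40:v+40,u-40:u+40],(400,400),interpolation=2))
E
```

```text
time: 32.02
eef_pos: [618.6, 158.3, 26.4]
tool_rot: [0.0, 0.707, 0.707, 0.0]
ft_force: [-0.2, 0.2, 0.8]
width: 31.9
time: 32.15
eef_pos: [618.5, 158.3, 26.4]
tool_rot: [0.0, 0.707, 0.707, 0.0]
ft_force: [-0.1, -0.1, 0.5]
width: 32.5
time: 33.15
eef_pos: [618.0, 158.2, 235.2]
tool_rot: [-0.0, 0.707, 0.707, -0.001]
ft_force: [0.1, 0.7, 0.1]
width: 32.0
[617.87286294 158.1341466  234.81561501] 230 198
```

View pics/n.png

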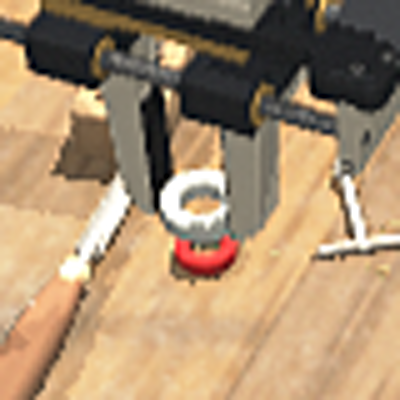

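The small flange is held level (crop (200,203)), and the red look-alike is behind it on the bench. That makes 12 pictures viewed.

```bash
python3 -m jog '[[[-2.5,-1,0],[0,0,0]],[[-4,-2,0],[0,0,0]],[[-5,-2.4,0],[0,0,0]],[[-5,-2.4,0],[0,0,0]],[[-5,-2.4,0],[0,0,0]],[[-5,-2.4,0],[0,0,0]],[[-4,-1.7,0],[0,0,0]],[[-1.4,-0.4,0],[0,0,0]],[[0,0,3],[0,0,0]],[[0,0,4],[0,0,0]],[[0,0,3],[0,0,0]],[[0,0,2],[0,0,0]],[[0,0,0.5],[0,0,0]],[[0,0,0],[0,0,0]],[[0,0,0],[0,0,0]]]'
```

```text
time: 35.08
eef_pos: [471.8, -160.7, 112.0]
tool_rot: [0.001, 0.707, 0.707, 0.0]
ft_force: [-0.2, 0.4, -0.4]
width: 32.2
```

```bash
python3 -m jog '[[[0,-0.18,1.5],[0,0,0]],[[0,0,1],[0,0,0]],[[0,0,0.7],[0,0,0]],[[0,0,0.6],[0,0,0]],[[0,0,0.5],[0,0,0]],[[0,0,0.3],[0,0,0]],[[0,0,0],[0,0,0]],[[0,0,0],[0,0,0]]]'
```

```text
time: 36.08
eef_pos: [469.7, -160.7, 65.5]
tool_rot: [0.0, 0.707, 0.707, 0.0]
ft_force: [0.3, 0.1, 0.8]
width: 32.4
```

```bash
python3 -m jog '[[[0,0,0.27],[0,0,0]],[[0,0,0],[0,0,0]]]'
python3 -m jog '[[[0,0,0],[0,0,0]],[[0,0,0],[0,0,0]],[[0,0,0],[0,0,0]]]' 0.6
python3 -m jog '[[[0,0,-2],[0,0,0]],[[0,0,-4],[0,0,0]],[[0,0,-4],[0,0,0]],[[-2,-0.5,-2],[0,0,0]],[[-4,-0.8,0],[0,0,0]],[[-4,-0.8,0],[0,0,0]],[[-3.5,-0.6,0],[0,0,0]],[[-1.37,-0.24,0],[0,0,0]],[[0,0,0],[0,0,0]],[[0,0,0],[0,0,0]]]' 0.6
python3 - <<'E'
from h import *
s=snapshot("top"); c=s["color"]; print(get_obs()["eef_pos"])
cv2.imwrite("pics/p.png",cv2.resize(c[223:293,330:430],(600,420),interpolation=2))
E
```

```text
time: 36.33
eef_pos: [469.5, -160.6, 62.5]
tool_rot: [-0.0, 0.707, 0.707, -0.0]
ft_force: [-0.5, -0.4, 0.1]
width: 31.6
time: 36.7
eef_pos: [469.6, -160.7, 62.7]
tool_rot: [0.0, 0.707, 0.707, 0.0]
ft_force: [0.8, 0.0, 0.5]
width: 54.6
time: 37.95
eef_pos: [440.3, -308.3, 182.6]
tool_rot: [-0.0, 0.707, 0.707, 0.0]
ft_force: [-0.4, 0.5, 0.9]
width: 55.8
[ 440.36394971 -308.28622928  182.61488217]
```

View pics/p.png

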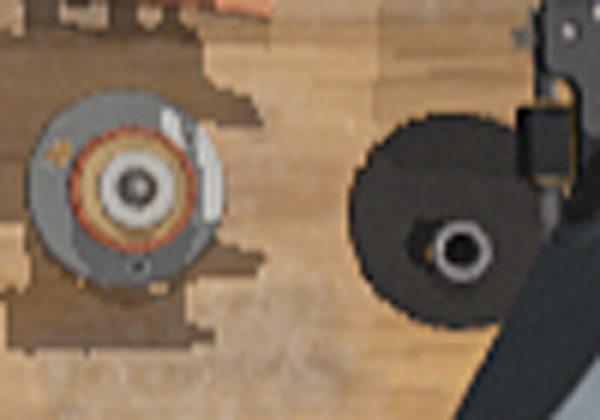

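The small flange is nested on the wheel, concentric with the stud (crop (137,186)). The collar is still flat on the pad (462,250). Pick up the collar.

```bash
python3 -m jog '[[[-0.1,0,2],[0,0,0]],[[0,0,4],[0,0,0]],[[0,0,4],[0,0,0]],[[0,0,2.5],[0,0,0]],[[0,0,1.5],[0,0,0]],[[0,0,0.7],[0,0,0]],[[0,0,0.3],[0,0,0]],[[0,0,0],[0,0,0]],[[0,0,0],[0,0,0]]]'
python3 -m jog '[[[0,0,0],[0,0,0]],[[0,0,0],[0,0,0]],[[0,0,0],[0,0,0]],[[0,0,0],[0,0,0]],[[0,0,0],[0,0,0]],[[0,0,0],[0,0,0]],[[0,0,0],[0,0,0]]]' 0.05
```

```text
time: 39.12
eef_pos: [440.4, -310.6, 33.2]
tool_rot: [0.0, 0.707, 0.707, 0.0]
ft_force: [0.5, 0.4, -0.7]
width: 55.9
time: 40.0
eef_pos: [440.2, -310.4, 32.7]
tool_rot: [0.0, 0.707, 0.707, -0.0]
ft_force: [-0.1, 1.2, 1.8]
width: 24.9
```

```bash
python3 -m jog '[[[0,0,-2],[0,0,0]],[[0,0,-4],[0,0,0]],[[0,0,-3],[0,0,0]],[[0,0,-1],[0,0,0]],[[2,0.5,0],[0,0,0]],[[4,0.8,0],[0,0,0]],[[4,0.8,0],[0,0,0]],[[3.5,0.6,0],[0,0,0]],[[1.45,0.25,0],[0,0,0]],[[0,0,0],[0,0,0]],[[0,0,2],[0,0,0]],[[0,0,0],[0,0,0]],[[0,0,0],[0,0,0]]]'
```

```text
time: 41.62
eef_pos: [469.7, -161.5, 112.9]
tool_rot: [0.0, 0.708, 0.707, -0.0]
ft_force: [-0.3, 0.6, -0.8]
width: 24.6
```

```bash
python3 -m jog '[[[0.05,0,1.5],[0,0,0]],[[0,0,0.8],[0,0,0]],[[0,0,0.5],[0,0,0]],[[0,0,0.4],[0,0,0]],[[0,0,0.3],[0,0,0]],[[0,0,0],[0,0,0]],[[0,0,0],[0,0,0]]]'
```

```text
time: 42.5
eef_pos: [469.8, -160.4, 77.8]
tool_rot: [0.0, 0.707, 0.707, 0.0]
ft_force: [-0.2, -0.1, 0.2]
width: 24.8
```

```bash
python3 -m jog '[[[0,0,0.15],[0,0,0]],[[0,0,0.05],[0,0,0]],[[0,0,0],[0,0,0]]]'
python3 -m jog '[[[0,0,0],[0,0,0]],[[0,0,0],[0,0,0]],[[0,0,0],[0,0,0]],[[0,0,0],[0,0,0]]]' 0.6
python3 -m jog '[[[0,0,-2],[0,0,0]],[[0,0,-4],[0,0,0]],[[0,0,-5],[0,0,0]],[[0,0,-4],[0,0,0]],[[3,0,0],[0,0,0]],[[5,0,0],[0,0,0]],[[5,0,0],[0,0,0]],[[5,0,0],[0,0,0]],[[5,0,0],[0,0,0]],[[5,0,0],[0,0,0]],[[5,0,0],[0,0,0]],[[5,0,0],[0,0,0]],[[3,0,0],[0,0,0]],[[0,0,0],[0,0,0]],[[0,0,0],[0,0,0]]]' 0.6
python3 - <<'E'
from h import *
s=snapshot("top"); t=snapshot("scene")
for z in(20,36,46,62): print(z,w2px(s,(470,-161,z)))
cv2.imwrite("pics/q.png",np.hstack([cv2.resize(s["color"][233:273,330:370],(400,400),interpolation=2),cv2.resize(t["color"][160:210,320:370],(400,400),interpolation=2)]))
E
```

```text
time: 42.88
eef_pos: [469.7, -160.4, 75.7]
tool_rot: [0.0, 0.707, 0.707, 0.0]
ft_force: [-0.1, 0.9, -0.0]
width: 24.6
time: 43.38
eef_pos: [469.7, -160.4, 75.7]
tool_rot: [0.0, 0.707, 0.707, 0.0]
ft_force: [-0.3, -0.8, 0.1]
width: 55.2
time: 45.25
eef_pos: [469.8, 248.9, 225.5]
tool_rot: [0.0, 0.707, 0.707, -0.0]
ft_force: [0.1, 0.3, -0.1]
width: 55.9
20 (np.float64(351.13013886847216), np.float64(253.54921957893382))
36 (np.float64(351.9405904957832), np.float64(253.5151481741435))
46 (np.float64(352.4579142690614), np.float64(253.4933998709838))
62 (np.float64(353.30350083816575), np.float64(253.45785139244376))
```

View pics/q.png

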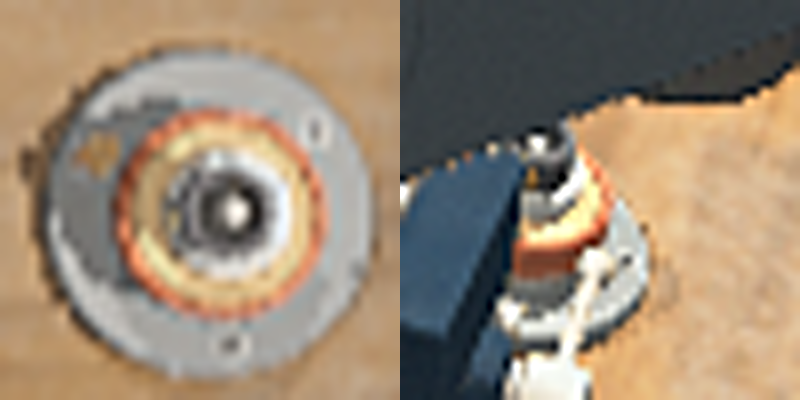

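The stack is complete: collar, small flange, wheel and big flange lie flat and closed around the stud in both views, and the robot is well clear. The collar sits slightly to the left (+y), within its bore slack. Handing in.

```bash
python3 -c "from cell import *; print(sign_off())"
```

```text
the job is handed in; nothing more can be done
None
```

The job is handed in; no verdict was reported. I took the collar off the stud and laid it flat on the rubber pad. Then I stacked the big flange, wheel, small flange and collar on the stud, using about 45 of the 112 s.

- **Stack:** The last top and scene pictures showed all four parts level and closed around the stud, with the gripper clear of them. The collar sits about 2–3 mm off the axis towards +y, within its bore clearance and the 6 mm limit.
- **Heights:** I judged these from the release heights and the pictures, and did not measure them separately. The release heights matched the closed-stack values to about 1 mm.
- **Forces:** The force readings at the end of each move stayed below about 2 N.
- **Bystanders:** No path went near the eraser, long block or chuck key, but I did not measure them again at the end.
- **Disagreement:** The scene camera's fit of the stand was useless because the vice hides most of it, so I relied on the top view for the stand.

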